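Spread a snap ring over a drive shaft and hold it at the groove

TASK

Turn the small drive's red speed knob fully anticlockwise (seen from above) to its end stop, so that the shaft cannot start. Then take the upright circlip pliers out of their stand by the blue handles, squeeze the handles fully together so that the snap ring on the tips is spread, and pass the spread ring from above down over the end of the upright shaft until it is level with the groove just above the pulley, centred on the shaft. Finish while holding it there: handles still squeezed, ring still spread round the groove, pliers upright and not let go, carried by you and not pressed down on the pulley. Leave the other things on the bench where they are.

Things in the scene. Friction and masses are not known exactly. Their poses are not given: they have to be found in the camera images.
- drive: Small geared drive, fixed to the bench: grey box 70 (x) x 112 (y) x 36 mm high, origin under its centre at bench height. Its upright shaft stands at y = +30 mm on its top, the speed knob at y = -32 mm (both at x = 0). Aluminium belt pulley round the shaft, 40 mm in diameter, 41 to 56 mm above the bench.
- shaft_groove (a point): Point on the shaft's axis at mid-height of the groove, 59 mm above the bench; axes as the drive's, z up along the shaft. Steel shaft 24 mm in diameter; groove 20 mm in diameter and 6 mm wide (56 to 62 mm above the bench), its lower edge flush with the pulley's flat top.
- shaft_end (a point): Centre of the shaft's free upper end, 17 mm above the middle of the groove (76 mm above the bench); the last 6 mm taper from 24 to 16 mm in diameter.
- speed_knob (a joint): Angle of the red speed knob about the vertical, rad: 0 at the anticlockwise end stop (off); grows clockwise seen from above. It stays where it is left (friction 0.04 N m).
- speed_knob_grip (a point): On the knob's axis at the height to grip, 73 mm above the bench. The knob has an upright bar grip 34 mm long (along this point's x axis, turning with the knob), 14 mm wide (y), from 50 to 80 mm above the bench; at joint 0 the bar lies along the drive's x axis.
- stand: Pliers stand, fixed to the bench: dark wooden base 86 (x) x 46 (y) x 8 mm, origin under the base at bench height, 12 mm towards -x from the base's middle; two brass posts at x = -22 and +46 mm, each with an open-topped notch 12 mm wide and 9 mm deep, whose tops are 79 mm above the bench. The pliers lift straight up out of the notches.
- pliers: Loose circlip pliers, 0.16 kg, standing upright in the stand. Origin on the pivot, 75 mm above the bench at the start; z up towards the handles, y the line along which the handles are squeezed. A square steel rest bar 10 x 10 mm runs along x through the pivot (x -28 to +52 mm) and lies in the notches. Jaws reach down 55 mm from the pivot at x = 0; the ring hangs level on their tips, held there for good, towards +x. A spring opens the handles.
- handle_grip (a point): Midway between the two blue handles, 48 mm above the pivot, the point to grip; axes as the pliers'. The handles are 14 mm wide (x) and reach from 18 to 76 mm above the pivot; at this height they measure about 51 mm over their outer faces (along y) when free and 36 mm, with faces parallel, when squeezed to their stop, which takes about 10 N on each.
- ring_eye (a point): Centre of the ring's opening when spread: on the pliers, 18.5 mm along +x and 55 mm below the pivot. The steel ring lies level (square to the pliers' z), 3 mm thick, 4 mm broad; free it lets through only a 21 mm bar, fully spread a 29 mm bar; outside it is then 37 mm across, with two eyelets at the tips reaching about 17 mm to each side (y) at x = 0.
- ring_left (a joint): Opening angle of the ring's +y half, rad: 0 free, about 0.236 with the handles squeezed to their stop.
- ring_right (a joint): The same for the -y half; moves with the other.
- tin_round: Bystander, to be left alone: small round light-grey tin, 36 mm wide, 19 mm high; origin under its centre.
- oil_pot: Bystander, to be left alone: small turned wooden pot with a knobbed lid, 31 mm wide, 32 mm high; origin under its centre.
- loupe: Bystander, to be left alone: black waisted eyeglass, 36 mm wide, 31 mm high; origin under its centre.
- driver: Bystander, to be left alone: small screwdriver with a yellow handle, lying, 101 mm long, 14 mm high; origin under its centre.
- wheel: Bystander, to be left alone: toothed brass wheel lying flat with a short arbor upward, 34 mm wide, 11 mm high; origin under its centre.
- tin_flat: Bystander, to be left alone: flat rectangular pale tin with a printed lid, 55 x 81 mm, 19 mm high; origin under its centre.

How it is judged:
By the outcome, as a careful person would: the job done as asked, in the order asked, and still so for the second after the job is handed in, while the arm keeps its last pose, push and grip.
It also fails if it takes over 51 s, if anything falls off the work surface, if the arm or the gripper's body presses on something with over 40 N, if the wrist force passes 120 N, or if a joint passes its speed limit or range.

ROBOT

A 7-joint arm with a two-finger parallel gripper is mounted at the origin on a cart in front of the work surface, level with it; the furniture and walls round the work are solid. World frame = base frame: x ahead of the robot, y to its left, z up, the work surface at z = 0. Lengths are in mm, angles in rad, forces in N, time in s.
With the tool pointing down it reaches from about 400 to 875 mm from the base axis. Payload 4.4 kg.
Tool frame: the origin (TCP) lies on the centre line of the jaws, within the pads' length; the fingertips stand 14 mm ahead of it and the grasp point (between the pads) lies 5 mm behind it; z points along the fingers, x is the direction in which the jaws open and shut, and the axes are right-handed (so a half turn about z gives the same grasp; the last joint's range is limited). The gripper opens to 85 mm and grips with 20 to 120 N. Pads are 22 mm wide; open, the fingers measure 114 mm over their backs; the gripper's body (76 mm by 85 mm) begins 54 mm behind the grasp point. The pads swing forward as they close: fully open they stand 13 mm farther back than shut.
Start: joints at [1.269, 0.628, 0.038, 1.517, -0.027, 0.996, -0.02], TCP at [151.88, -632.021, 245.313] pointing down, gripper open.
Joint ranges: [-3.06, 3.06], [-0.37, 2.12], [-1.25, 1.32], [0.18, 2.47], [-1.1, 4.24], [0.23, 1.98], [-2.94, 2.94]. Speed limits (rad/s): [2.57, 2.57, 3.14, 3.14, 3.14, 3.14, 3.14].

INTERFACE

Orientations are given as [roll, pitch, yaw] about the fixed x, y, z axes, in that order (R = Rz(yaw) Ry(pitch) Rx(roll)).
In Python, from cell import ctrl gives the robot as it stands.
- The arm moves only by the tool send_rows, never from a script. Its argument "commands" is a list of rows, each a list of 5 numbers: the finger opening in mm, from 0 to 85.4, then the shift along the tool's x, y, z in mm, then the turn about the tool's z in degrees. In form: [[grip, x, y, z, roll], ...]. A call has 1 to 5 rows; each row is the pose to reach, as a shift and turn from the pose measured when the call began, along the tool's axes at that moment; what a row does not reach only later rows make up. A row lasts 1/10 s, in which the tool goes at most 50 mm and 8.59 degrees, less where a joint would pass 70% of its speed; a pose out of reach is approached as far as the arm can. A call with a gripper value outside its range is refused whole. The fingers move at their own pace and stop on an object; the grip force is fixed at half the most. Time passes only in rows, so rows that repeat a pose let the fingers close. It gives the time, the measured TCP pose, the force and the opening at its end, in the units of the state.
- ctrl.read_state(): the state, without advancing time (a new reading comes with each control period).
- ctrl.get_image(name): name is "scene" or "top"; returns the picture (384x512x3 uint8, red, green, blue); there is no depth.
- ctrl.camera_params(name): a dict with "fx", "fy", "cx", "cy" (pixels), "cam_to_world" (4x4, takes a point from camera to world coordinates). Camera axes: x right, y down, z forward; pixel columns grow to the right and rows downward; lengths in mm; the calibration is good to about 2 mm. A picture is of the moment at which its call begins. camera_params takes no time and is no camera call.
- ctrl.finish_job(): hands the job in, once; it reports no verdict.
The state is a dict: "clock": time; "qpos": joint angles; "qd": joint speeds; "tau": joint torques, N m; "eef_pos": TCP position; "tool_rot": TCP orientation; "force": force on the tool from outside, world axes, zero at the start; "torque": the same for the moment, N m; "width": finger opening in mm.
Only numpy, scipy, OpenCV 4.12 (cv2) and the standard library are available. Lean on these libraries where they do the work, as an engineer would, in place of code of your own. Each camera call takes 0.05 s, during which the arm holds its last target.

## Working session

There is one attempt and no reset: what is moved stays moved. The work goes in short steps, Python scripts to look and compute and a tool call to move; the robot and the scene stay as the last step left them, time stands still between calls to the robot, and variables do not carry over. Pictures are saved under pics/ and viewed, and the job is handed in when it is done.

Besides the shell and the picture viewer there is one more tool, called after "Request:" as name(argument=value, ...), one argument or row to a line, values as JSON. send_rows: Moves the arm, as the interface text tells. Its arguments: {"type":"object","properties":{"commands":{"type":"array"}},"required":["commands"]}

```bash
ls; mkdir -p pics
python3 - <<'E'
from cell import ctrl
import cv2,numpy as np
for n in("scene","top"):
    p=ctrl.camera_params(n);print(n,p["fx"],p["fy"],p["cx"],p["cy"]);print(np.round(p["cam_to_world"],3))
    cv2.imwrite(f"pics/{n}0.png",ctrl.get_image(n)[:,:,::-1])
s=ctrl.read_state();print(s)
E
```

```text
pics
scene 495.5905965269832 495.5905965269832 254.74298417360322 192.83782137616615
[[-9.96000e-01 -5.30000e-02  7.10000e-02  3.25646e+02]
 [-8.90000e-02  5.98000e-01 -7.97000e-01  1.14552e+03]
 [-0.00000e+00 -8.00000e-01 -6.00000e-01  9.13827e+02]
 [ 0.00000e+00  0.00000e+00  0.00000e+00  1.00000e+00]]
top 391.98295063513234 391.98295063513234 251.68835046665626 188.23712345491472
[[-6.00000e-03 -9.81000e-01  1.93000e-01  2.16048e+02]
 [-1.00000e+00  2.00000e-03 -2.10000e-02  8.71910e+01]
 [ 2.10000e-02 -1.94000e-01 -9.81000e-01  9.60538e+02]
 [ 0.00000e+00  0.00000e+00  0.00000e+00  1.00000e+00]]
{'clock': 0.1, 'qpos': array([ 1.26920471,  0.62924748,  0.03843086,  1.51824908, -0.02700963,
        0.9963002 , -0.02000589]), 'qd': array([-1.02470170e-04, -1.43397965e-03,  7.87105645e-04, -4.25306825e-03,
       -8.61420770e-05,  1.53243998e-03, -1.11330313e-03]), 'tau': array([ 3.57340003e-03, -5.64538336e+01,  1.23066980e+00, -1.93973386e+01,
        1.13029405e-02,  5.45362593e-03,  2.55761385e-06]), 'eef_pos': array([ 151.76636366, -631.49312436,  244.49080436]), 'tool_rot': array([-3.14159265e+00,  1.68684008e-03, -1.33500416e+00]), 'force': array([-0.16619036, -0.27396971,  0.06738924]), 'torque': array([-0.03474533, -0.02725524, -0.01169673]), 'width': 85.41411211059963}
```

View pics/scene0.png

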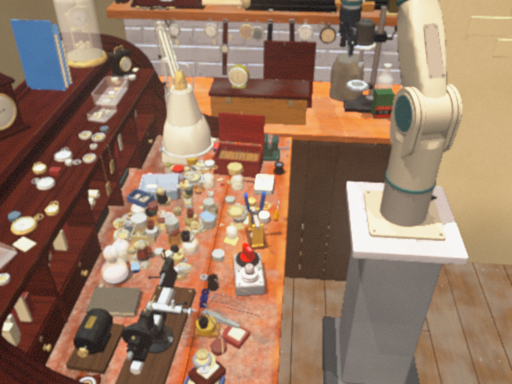

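View pics/top0.png

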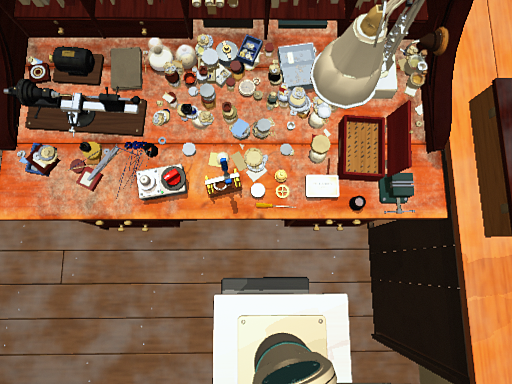

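The scene picture shows the drive near (250,270) with its red knob at (247,253), and the pliers with blue handles near (258,212). In the top picture the drive is at (162,181), the pliers and stand at (224,178). I'll zoom in next.

Run:
```python
import cv2
a=cv2.imread("pics/scene0.png")[180:310,200:310]
b=cv2.imread("pics/top0.png")[140:220,125:305]
cv2.imwrite("pics/sc.png",cv2.resize(a,None,fx=4.6,fy=4.6,interpolation=cv2.INTER_CUBIC))
cv2.imwrite("pics/tc.png",cv2.resize(b,None,fx=4.4,fy=4.4,interpolation=cv2.INTER_CUBIC))
```

```text
(no output)
```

View pics/sc.png

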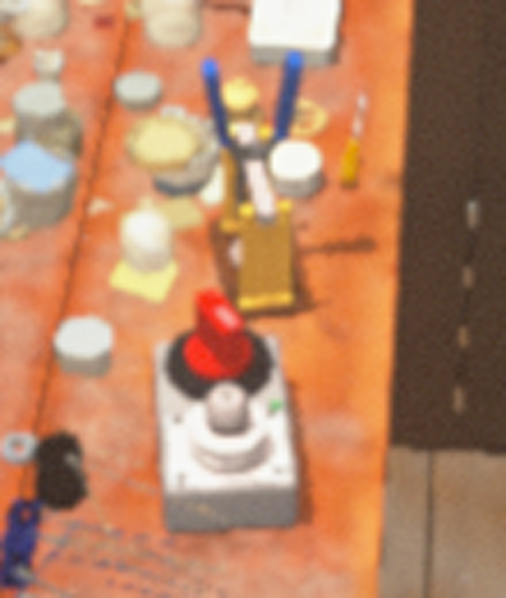

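View pics/tc.png

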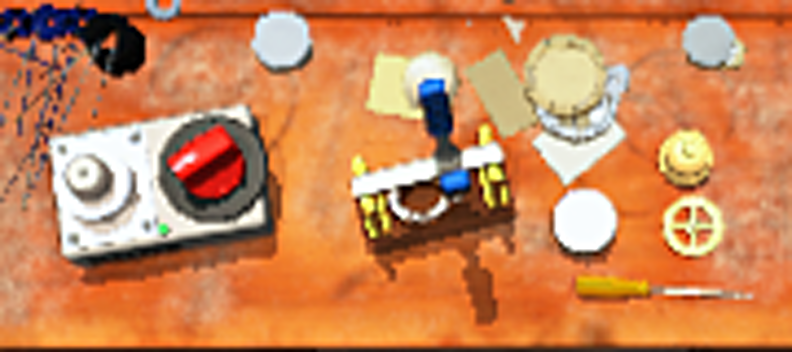

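Top crop: shaft end at about (88,175), knob bar (205,160), ring (415,200) left of the pliers' pivot (445,155), and blue handle tips at (433,90) and (455,180). So pliers +x is roughly world +y. Next are masks and rays.

```bash
cat > h.py <<'E'
import cv2,numpy as np
from cell import ctrl
P={n:ctrl.camera_params(n) for n in("scene","top")}
def ray(n,u,v):
    p=P[n];T=np.array(p["cam_to_world"]);d=T[:3,:3]@np.array([(u-p["cx"])/p["fx"],(v-p["cy"])/p["fy"],1]);return T[:3,3],d/np.linalg.norm(d)
def onz(n,u,v,z):
    o,d=ray(n,u,v);return o+d*(z-o[2])/d[2]
def tri(a,b):
    (o1,d1),(o2,d2)=ray("scene",*a),ray("top",*b)
    t=np.linalg.lstsq(np.c_[d1,-d2],o2-o1,rcond=None)[0];x,y=o1+d1*t[0],o2+d2*t[1];return (x+y)/2,np.linalg.norm(x-y)
def proj(n,X):
    p=P[n];T=np.linalg.inv(np.array(p["cam_to_world"]));c=T[:3,:3]@np.asarray(X,float)+T[:3,3];return np.array([p["fx"]*c[0]/c[2]+p["cx"],p["fy"]*c[1]/c[2]+p["cy"]])
def comps(m,amin=4):
    k,l,s,c=cv2.connectedComponentsWithStats(m.astype(np.uint8));return [(s[i],c[i],l==i) for i in range(1,k) if s[i][4]>=amin]
def zoom(n,src,u0,v0,w,h,f,out):
    cv2.imwrite(out,cv2.resize(src[v0:v0+h,u0:u0+w],None,fx=f,fy=f,interpolation=cv2.INTER_CUBIC))
E
python3 - <<'E'
from h import *
for n,(u0,v0,u1,v1) in(("top",(125,140,305,220)),("scene",(200,180,310,310))):
    im=cv2.imread(f"pics/{n}0.png")
    b,g,r=[im[:,:,i].astype(int) for i in range(3)]
    roi=np.zeros(r.shape,bool);roi[v0:v1,u0:u1]=1
    hsv=cv2.cvtColor(im,cv2.COLOR_BGR2HSV).astype(int)
    for name,m in(("red",(r>110)&(g<60)&(b<75)&(r-g>80)),("blue",(b>r+40)&(b>90)&(g<140)),("pale",(hsv[:,:,1]<60)&(hsv[:,:,2]>120)),("yellow",(r>150)&(g>120)&(b<90))):
        for s,c,_ in comps(m&roi,4): print(n,name,s,np.round(c,2))
E
```

```text
top red [212 143   8   2   9] [215.44 143.11]
top red [279 143   4   1   4] [280.5 143. ]
top red [289 143   6   1   6] [291.5 143. ]
top red [163 169  16  12  55] [170.35 174.02]
top red [168 175  12  10  55] [174.62 180.58]
top red [148 200   5   2   7] [150.14 200.57]
top blue [132 142   7   6  16] [134.56 145.38]
top blue [220 158   6   4  16] [222.44 159.44]
top blue [225 178   7   5  21] [228.29 180.43]
top pale [158 140   7   4  14] [160.79 141.43]
top pale [182 143  14  13 137] [188.42 148.51]
top pale [240 144   4   5  10] [241.4 145.8]
top pale [280 144  13  11 115] [285.92 149.14]
top pale [217 152  12  10  66] [221.8 155.8]
top pale [246 155  22  27 252] [257.37 169.36]
top pale [136 164  49  35 808] [153.72 182.18]
top pale [205 172  34  18 176] [220.43 179.75]
top pale [165 175   4   3   5] [166.8 176. ]
top pale [251 183  14  14 167] [257.42 189.64]
top pale [279 185   6   2  10] [281.9 185.6]
top pale [286 187   3   5   7] [286.86 189.14]
top pale [276 188   4   9   9] [276.89 192.  ]
top pale [281 189   2   4   5] [281.6 190.6]
top pale [281 195   6   3   6] [283.5  
[... 4438 characters left out ...]
 yellow [216 220   3   4   5] [217.  221.4]
scene yellow [213 225   4  11  14] [214.93 229.43]
scene yellow [217 236   4  12  23] [218.22 241.78]
scene yellow [204 238  10  15  47] [209.06 244.4 ]
scene yellow [241 245   1   5   5] [241. 247.]
scene yellow [206 259   1   4   4] [206.  260.5]
scene yellow [212 261   3  12  13] [213.15 266.38]
scene yellow [231 260   2   4   7] [231.57 261.29]
scene yellow [204 264   3   6   7] [205.14 266.71]
scene yellow [230 276   4   6   8] [231.5  278.75]
scene yellow [226 282   3   3   4] [227.   283.25]
scene yellow [222 284  13  12  77] [229.3  291.06]
scene yellow [210 303   3   4   7] [211.   304.43]
scene yellow [214 303   3   4   7] [214.86 304.43]
```

Run:
```python
from h import *
def z(n,u0,v0,w,h,f,out):
    im=cv2.imread(f"pics/{n}0.png");zz=cv2.resize(im[v0:v0+h,u0:u0+w],None,fx=f,fy=f,interpolation=cv2.INTER_CUBIC)
    for k in range(0,w,10): cv2.putText(zz,str(u0+k),(k*f,10),0,.35,(0,255,0),1);cv2.line(zz,(k*f,0),(k*f,h*f),(0,255,0),1) if 0 else cv2.line(zz,(k*f,12),(k*f,20),(0,255,0),1)
    for k in range(0,h,10): cv2.putText(zz,str(v0+k),(0,k*f+4),0,.35,(0,255,0),1);cv2.line(zz,(26,k*f),(34,k*f),(0,255,0),1)
    cv2.imwrite(out,zz)
z("top",130,158,60,44,13,"pics/td.png")
z("top",200,150,50,42,14,"pics/tp.png")
z("scene",228,240,42,58,10,"pics/sd.png")
z("scene",235,188,36,62,9,"pics/sp.png")
```

```text
(no output)
```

View pics/td.png

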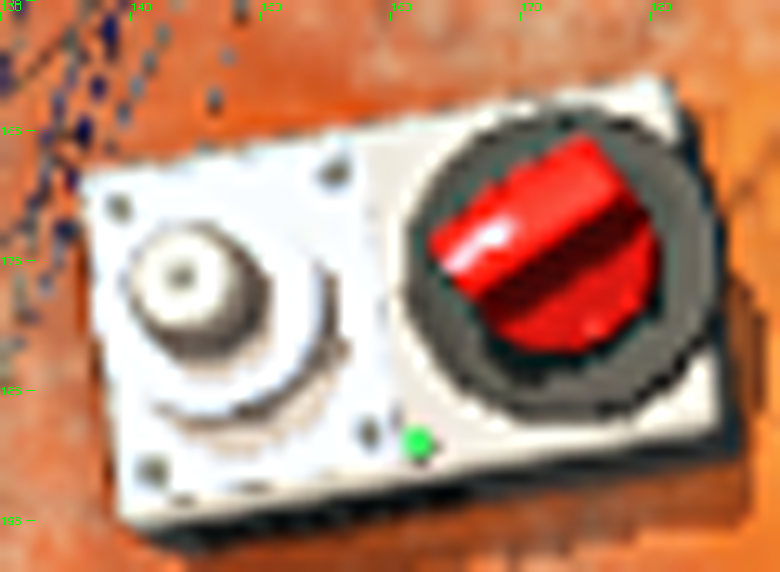

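View pics/tp.png

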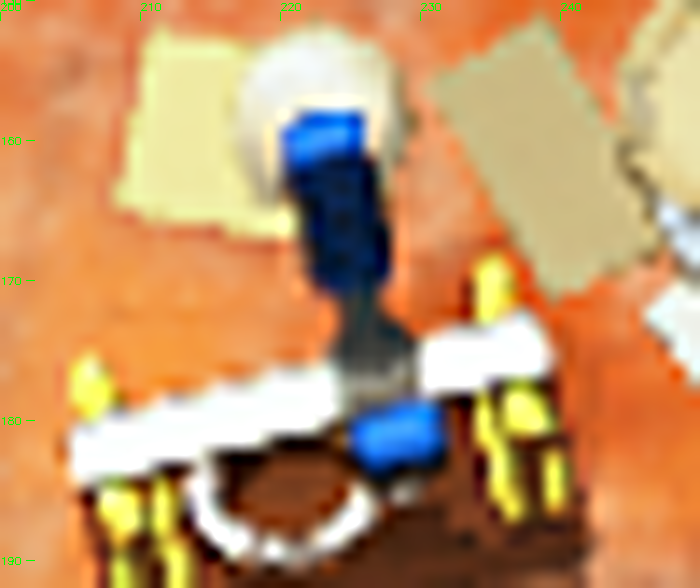

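View pics/sd.png

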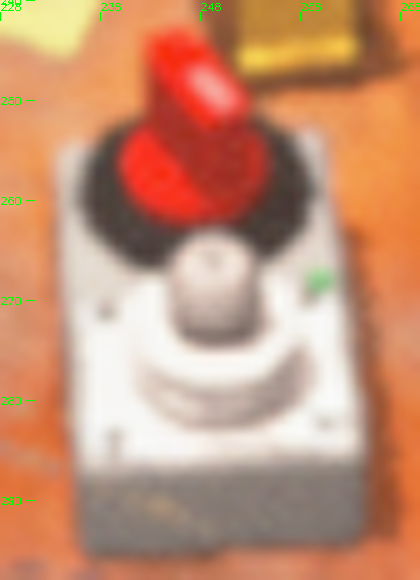

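View pics/sp.png

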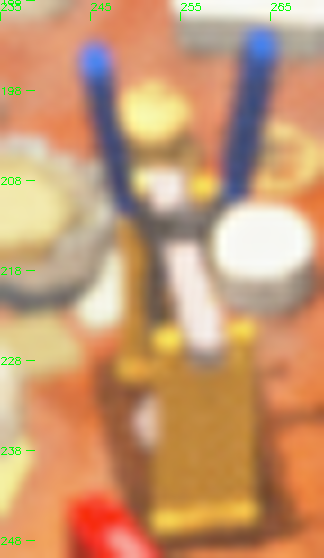

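Run:
```python
from h import *
td=lambda U,V:(130+(U+.5)/13-.5,158+(V+.5)/13-.5)
tp=lambda U,V:(200+(U+.5)/14-.5,150+(V+.5)/14-.5)
sd=lambda U,V:(228+(U+.5)/10-.5,240+(V+.5)/10-.5)
sp=lambda U,V:(235+(U+.5)/9-.5,188+(V+.5)/9-.5)
r=lambda x:np.round(x,1)
print("shaft top z76 top:",r(onz("top",*td(180,276),76)),"scene",r(onz("scene",*sd(212,258),76)),"tri",tri(sd(212,258),td(180,276)))
print("knob z80:",r(onz("top",*td(530,213),80)),r(onz("scene",*sd(197,75),80)),tri(sd(197,75),td(530,213)))
c=np.array([onz("top",*td(*p),36)[:2] for p in((82,180),(665,78),(728,425),(120,515))]);print("corners",r(c),"mean",r(c.mean(0)))
e=np.diff(np.r_[c,c[:1]],axis=0);print("len",r(np.hypot(*e.T)),"ang",np.round(np.degrees(np.arctan2(e[:,1],e[:,0])),1))
k=np.array([onz("top",*td(*p),80)[:2] for p in((430,245),(585,135),(632,190),(474,290))]);e=np.diff(np.r_[k,k[:1]],axis=0);print("bar",r(k),r(k.mean(0)),r(np.hypot(*e.T)),np.round(np.degrees(np.arctan2(e[:,1],e[:,0])),1))
b=np.array([onz("top",*tp(*p),80)[:2] for p in((72,437),(535,318),(548,360),(80,482))]);e=np.diff(np.r_[b,b[:1]],axis=0);print("restbar",r(b),r(b.mean(0)),r(np.hypot(*e.T)),np.round(np.degrees(np.arctan2(e[:,1],e[:,0])),1))
for a,bb in(((94,60),(325,135)),((261,42),(398,430))): print("handle",tri(sp(*a),tp(*bb)),r(onz("top",*tp(*bb),151)),r(onz("scene",*sp(*a),151)))
```

```text
shaft top z76 top: [413.1 316.8  76. ] scene [413.7 318.2  76. ] tri (array([413.57602864, 317.13847466,  74.8409688 ]), np.float64(0.40616456465887246))
knob z80: [423.5 254.9  80. ] [423.  260.4  80. ] (array([424.03069756, 255.69237679,  75.74377717]), np.float64(1.0026949201685453))
corners [[440.3 346.2]
 [459.7 239. ]
 [393.8 225.6]
 [377.2 336. ]] mean [417.8 286.7]
len [108.9  67.3 111.7  63.9] ang [ -79.7 -168.5   98.5    9.1]
bar [[417.8 272.2]
 [437.7 245.6]
 [427.7 237. ]
 [409.6 264.2]] [423.2 254.8] [33.2 13.2 32.6 11.4] [ -53.1 -139.4  123.6   44.6]
restbar [[407.4 175.8]
 [427.3 100. ]
 [420.2  97.9]
 [399.9 174.4]] [413.7 137. ] [78.4  7.4 79.2  7.7] [ -75.2 -163.2  104.9   10.8]
handle (array([441.17632993, 131.40497602, 143.70699117]), np.float64(0.33921124073778647)) [439. 131. 151.] [440.3 140.9 151. ]
handle (array([394.27450233, 119.89559408, 144.76492595]), np.float64(0.11876331680227847)) [393.  119.6 151. ] [393.7 128.2 151. ]
```

The measurements agree: shaft (413.4, 317), knob axis (423.5, 255.5) 62 mm away, drive yaw about 9.7°. The knob bar lies at about 124°, so it needs 65° anticlockwise (or 245°). Pliers pivot is at about (417, 125.5), yaw about 104°.

```bash
cat >> h.py <<'E'
from scipy.spatial.transform import Rotation as Ro
def go(x,y,z,yawdeg):
    s=ctrl.read_state();R=Ro.from_euler("xyz",s["tool_rot"]).as_matrix();d=R.T@(np.array([x,y,z])-s["eef_pos"])
    cy=np.degrees(np.arctan2(R[1,0],R[0,0]));roll=-((yawdeg-cy+180)%360-180)
    print("shift",np.round(d,1),"roll",round(roll,2),"| pos",np.round(s["eef_pos"],1),"yaw",round(cy,2),"tilt",np.round(np.degrees(np.arccos(-R[2,2])),2),"w",round(s["width"],1),"F",np.round(s["force"],1),"T",np.round(s["torque"],2),"q7",round(s["qpos"][6],2),"t",round(s["clock"],2))
E
python3 -c "
from h import *
go(250,-430,340,-50)
go(420,-220,340,-10)"
```

```text
shift [-173.1 -142.6  -95.2] roll -26.49 | pos [ 151.8 -631.5  244.5] yaw -76.49 tilt 0.1 w 85.4 F [-0.2 -0.3  0.1] T [-0.03 -0.03 -0.01] q7 -0.02 t 0.1
shift [-337.6 -356.9  -94.9] roll -66.49 | pos [ 151.8 -631.5  244.5] yaw -76.49 tilt 0.1 w 85.4 F [-0.2 -0.3  0.1] T [-0.03 -0.03 -0.01] q7 -0.02 t 0.1
```

Request:
send_rows(
  commands=[
    [40, -35, -28, -19, -6],
    [40, -70, -56, -38, -12],
    [40, -105, -84, -57, -18],
    [40, -140, -112, -76, -24],
    [40, -173, -142, -95, -30],
  ],
)

```text
clock: 0.6
eef_pos: [249.5, -428.2, 340.2]
tool_rot: [-3.141, 0.002, -0.807]
force: [1.3, -0.3, -0.3]
width: 40.3
```

```bash
python3 -c "
from h import *
go(420,-220,340,-10)"
```

```text
shift [ -32.6 -267.1    0.5] roll -36.26 | pos [ 249.5 -428.2  340.2] yaw -46.26 tilt 0.15 w 40.3 F [ 1.3 -0.3 -0.3] T [-0.09 -0.05 -0.02] q7 0.13 t 0.6
```

Request:
send_rows(
  commands=[
    [40, -7, -49, 0, -8],
    [40, -14, -98, 0, -16],
    [40, -20, -147, 0, -24],
    [40, -27, -196, 0, -32],
    [40, -32, -244, 0, -40],
  ],
)

```text
clock: 1.1
eef_pos: [404.3, -234.5, 340.5]
tool_rot: [-3.14, 0.001, -0.104]
force: [0.9, -0.9, -0.8]
width: 39.5
```

```bash
python3 -c "
from h import *
go(424,256,300,34.5)"
```

```text
shift [ -31.1 -489.8   41.5] roll -40.43 | pos [ 404.3 -234.5  340.5] yaw -5.93 tilt 0.14 w 39.5 F [ 0.9 -0.9 -0.8] T [-0.03 -0.03  0.03] q7 0.23 t 1.1
```

Request:
send_rows(
  commands=[
    [40, -3, -49, 0, -4],
    [40, -6, -98, 0, -8],
    [40, -9, -147, 0, -12],
    [40, -12, -196, 0, -16],
    [40, -15, -245, 0, -20],
  ],
)

```text
clock: 1.6
eef_pos: [414.3, 12.5, 341.0]
tool_rot: [-3.14, 0.001, 0.248]
force: [1.2, 0.5, 0.5]
width: 40.0
```

```bash
python3 -c "
from h import *
go(423.5,255.5,250,34.5)"
```

```text
shift [  68.7 -233.1   91.4] roll -20.29 | pos [414.3  12.5 341. ] yaw 14.21 tilt 0.11 w 40.0 F [1.2 0.5 0.5] T [-0.04 -0.06 -0.  ] q7 -0.01 t 1.6
```

Request:
send_rows(
  commands=[
    [40, 13, -46, 10, -4],
    [40, 27, -92, 20, -8],
    [40, 41, -138, 40, -12],
    [40, 55, -184, 60, -16],
    [40, 68, -230, 80, -20],
  ],
)

```text
clock: 2.1
eef_pos: [423.4, 248.3, 262.7]
tool_rot: [-3.14, 0.0, 0.599]
force: [1.5, -0.5, 0.4]
width: 39.8
```

Request:
send_rows(
  commands=[
    [40, 0, 0, 0, 0],
  ],
)

```text
clock: 2.2
eef_pos: [420.9, 254.8, 260.8]
tool_rot: [-3.134, 0.001, 0.61]
force: [-0.7, -0.5, 0.2]
width: 39.9
```

```bash
python3 -c "
from h import *
go(423.5,255.5,110,34.5)
for n in('scene','top'): cv2.imwrite(f'pics/{n}1.png',ctrl.get_image(n)[:,:,::-1])
a=cv2.imread('pics/scene1.png');zoom('',a,190,170,130,130,4,'pics/s1.png')
a=cv2.imread('pics/top1.png');zoom('',a,120,110,140,110,4,'pics/t1.png')
"
```

```text
shift [  2.7   2.  150.8] roll 0.46 | pos [420.9 254.8 260.8] yaw 34.96 tilt 0.42 w 39.9 F [-0.7 -0.5  0.2] T [-0.02  0.08  0.03] q7 -0.37 t 2.2
```

View pics/s1.png

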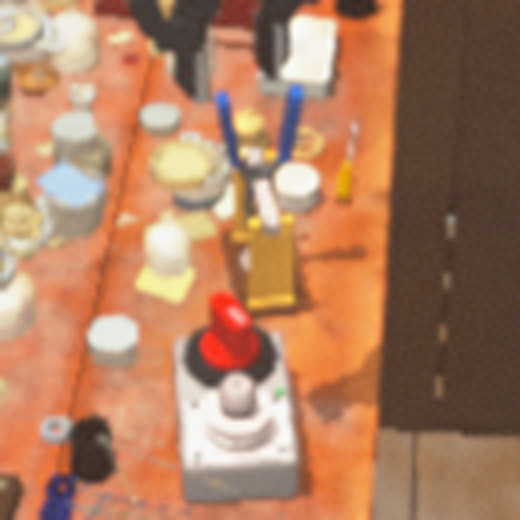

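View pics/t1.png

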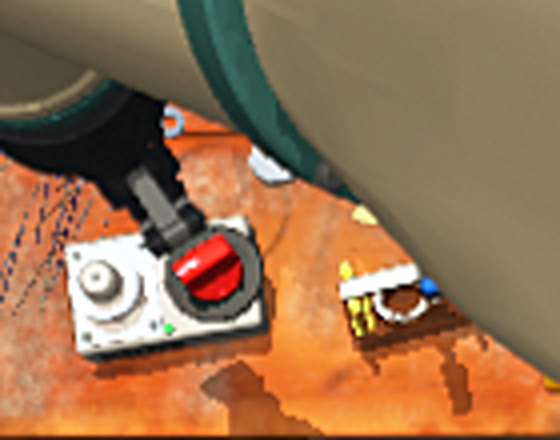

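The gripper is above the knob. Scene crop: knob at (230,320), and the pliers are still standing. I'm descending now.

Request:
send_rows(
  commands=[
    [40, 2, 2, 40, 0],
    [40, 2.5, 2, 80, 0],
    [40, 2.5, 2, 120, 0],
    [40, 2.5, 2, 150, 0],
    [40, 2.5, 2, 150, 0],
  ],
)

```text
clock: 2.8
eef_pos: [423.8, 245.2, 109.3]
tool_rot: [-3.141, 0.01, 0.599]
force: [-0.4, -0.1, 0.9]
width: 39.9
```

```bash
python3 -c "
from h import *
go(423.5,255.5,68,34.5)"
```

```text
shift [ 6.  -8.6 41.3] roll -0.16 | pos [423.8 245.2 109.3] yaw 34.34 tilt 0.56 w 39.9 F [-0.4 -0.1  0.9] T [0.03 0.08 0.06] q7 -0.58 t 2.8
```

Request:
send_rows(
  commands=[
    [40, 0, 0, 0, 0],
    [40, 0, 0, 0, 0],
  ],
)

```text
clock: 3.0
eef_pos: [424.9, 244.5, 110.8]
tool_rot: [3.142, 0.008, 0.597]
force: [0.3, 0.2, 0.5]
width: 39.9
```

```bash
python3 -c "
from h import *
go(423.5,255.5,80,34.5)"
```

```text
shift [ 5.3 -9.8 30.8] roll -0.27 | pos [424.9 244.5 110.8] yaw 34.23 tilt 0.45 w 39.9 F [0.3 0.2 0.5] T [-0.01  0.01 -0.01] q7 -0.58 t 3.0
```

Request:
send_rows(
  commands=[
    [40, 5.3, -9.8, 0, 0],
    [40, 5.3, -9.8, 10, 0],
    [40, 5.3, -9.8, 20, 0],
    [40, 5.3, -9.8, 20, 0],
  ],
)

```text
clock: 3.4
eef_pos: [422.8, 254.8, 89.5]
tool_rot: [3.141, 0.01, 0.598]
force: [0.9, -0.7, 0.2]
width: 40.0
```

```bash
python3 -c "
from h import *
go(423.5,255.5,68,34.5)
for n in('scene','top'): cv2.imwrite(f'pics/{n}2.png',ctrl.get_image(n)[:,:,::-1])
a=cv2.imread('pics/scene2.png');zoom('',a,210,200,80,80,6,'pics/s2.png')
a=cv2.imread('pics/top2.png');zoom('',a,120,130,90,80,6,'pics/t2.png')
go(423.5,255.5,68,34.5)
"
```

```text
shift [ 1.2 -0.2 21.5] roll -0.25 | pos [422.8 254.8  89.5] yaw 34.25 tilt 0.6 w 40.0 F [ 0.9 -0.7  0.2] T [-0.04 -0.01  0.02] q7 -0.62 t 3.4
shift [ 0.6 -0.  22.3] roll -0.26 | pos [423.2 255.3  90.3] yaw 34.24 tilt 0.53 w 40.4 F [-0.5  0.3  1.1] T [-0.02 -0.03 -0.01] q7 -0.62 t 3.5
```

View pics/s2.png

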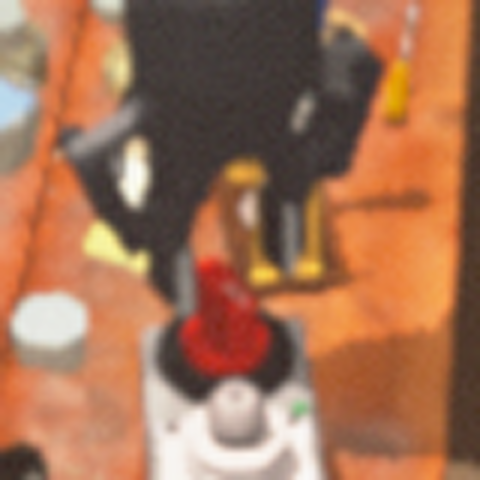

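View pics/t2.png

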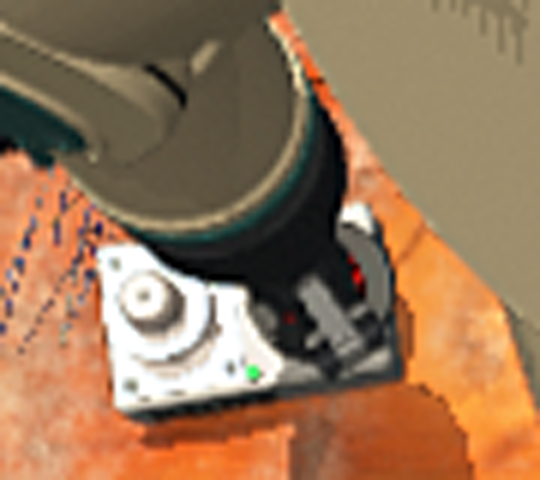

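The scene crop shows the red bar (225,300) between the two fingertips (185,290) and (290,250). I'll go down and close.

Request:
send_rows(
  commands=[
    [40, 0.6, 0, 11, 0],
    [40, 0.6, 0, 22, 0],
    [40, 0.6, 0, 22, 0],
  ],
)

```text
clock: 3.8
eef_pos: [422.6, 254.7, 66.6]
tool_rot: [3.141, 0.012, 0.598]
force: [0.1, -0.6, 0.2]
width: 40.1
```

Request:
send_rows(
  commands=[
    [0, 0, 0, 0, 0],
    [0, 0, 0, 0, 0],
    [0, 0, 0, 0, 0],
    [0, 0, 0, 0, 0],
  ],
)

```text
clock: 4.2
eef_pos: [424.2, 255.8, 66.7]
tool_rot: [-3.141, 0.009, 0.598]
force: [4.8, 3.1, -7.5]
width: 12.9
```

```bash
python3 -c "
from h import *
go(423.5,255.5,68,99.7)"
```

```text
shift [-0.8 -0.1 -1.3] roll -65.46 | pos [424.2 255.8  66.7] yaw 34.24 tilt 0.5 w 12.9 F [ 4.8  3.1 -7.5] T [ 0.61 -1.13  0.1 ] q7 -0.65 t 4.2
```

Request:
send_rows(
  commands=[
    [0, -0.5, 0, -1.5, -6],
    [0, -0.5, 0, -1.5, -12],
    [0, -0.5, 0, -1.5, -18],
    [0, -0.5, 0, -1.5, -24],
    [0, -0.5, 0, -1.5, -30],
  ],
)

```text
clock: 4.7
eef_pos: [424.6, 256.0, 66.8]
tool_rot: [-3.136, 0.006, 1.125]
force: [6.2, 5.7, -23.0]
width: 13.4
```

```bash
python3 -c "
from h import *
go(423.7,255.7,67.5,99.7)"
```

```text
shift [-0.7 -0.7 -0.7] roll -35.25 | pos [424.6 256.   66.8] yaw 64.45 tilt 0.48 w 13.4 F [  6.2   5.7 -23. ] T [ 0.93 -1.39 -0.04] q7 -0.26 t 4.7
```

Request:
send_rows(
  commands=[
    [0, -0.5, -0.5, 1, -6],
    [0, -0.5, -0.5, 1, -12],
    [0, -0.5, -0.5, 1, -18],
    [0, -0.5, -0.5, 1, -24],
    [0, -0.5, -0.5, 1, -30],
  ],
)

```text
clock: 5.2
eef_pos: [424.8, 256.5, 66.6]
tool_rot: [-3.136, 0.001, 1.653]
force: [1.9, 1.8, 0.2]
width: 13.0
```

```bash
python3 -c "
from h import *
go(423.7,255.7,67,99.7)"
```

```text
shift [-0.7 -1.2 -0.4] roll -5.0 | pos [424.8 256.5  66.6] yaw 94.7 tilt 0.34 w 13.0 F [1.9 1.8 0.2] T [ 0.22 -0.56 -0.04] q7 0.15 t 5.2
```

Still free. I'll keep going slowly and watch the torque.

Request:
send_rows(
  commands=[
    [0, -0.3, 0, 0, -3],
    [0, -0.3, 0, 0, -6],
    [0, -0.3, 0, 0, -9],
  ],
)

```text
clock: 5.5
eef_pos: [425.0, 256.7, 66.8]
tool_rot: [-3.135, -0.002, 1.806]
force: [0.0, 3.5, -3.3]
width: 12.9
```

```bash
python3 -c "
from h import *
go(423.7,255.7,67,99.7)"
```

```text
shift [-0.7 -1.5 -0.2] roll 3.77 | pos [425.  256.7  66.8] yaw 103.47 tilt 0.37 w 12.9 F [ 0.   3.5 -3.3] T [ 0.56 -0.37 -2.07] q7 0.28 t 5.5
```

Torque jumps to -2.07 N m at yaw 103°, so that is the end stop. I'll hold once more, then open just enough and check.

Request:
send_rows(
  commands=[
    [0, 0, 0, 0, -0.5],
  ],
)

```text
clock: 5.6
eef_pos: [425.0, 256.6, 66.8]
tool_rot: [-3.134, -0.003, 1.808]
force: [-0.5, 2.0, -4.2]
width: 13.2
```

```bash
python3 -c "
from h import *
go(423.7,255.7,67,99.7)"
```

```text
shift [-0.6 -1.4 -0.2] roll 3.88 | pos [425.  256.6  66.8] yaw 103.58 tilt 0.46 w 13.2 F [-0.5  2.  -4.2] T [ 0.39 -0.3  -2.1 ] q7 0.28 t 5.6
```

Request:
send_rows(
  commands=[
    [34, 0, 0, 0, 0],
    [34, 0, 0, 0, 0],
    [34, 0, 0, -20, 0],
    [34, 0, 0, -60, 0],
    [34, 0, 0, -100, 0],
  ],
)

```text
clock: 6.1
eef_pos: [425.0, 255.9, 167.6]
tool_rot: [-3.132, -0.001, 1.81]
force: [0.5, 0.3, 0.3]
width: 33.8
```

```bash
python3 -c "
from h import *
go(417,125.5,200,14)"
```

```text
shift [-124.8  -39.   -32.2] roll 89.72 | pos [425.  255.9 167.6] yaw 103.72 tilt 0.53 w 33.8 F [0.5 0.3 0.3] T [ 0.07 -0.05 -0.02] q7 0.47 t 6.1
```

Request:
send_rows(
  commands=[
    [34, 0, 0, -50, 8],
    [85, -31, -10, -70, 16],
    [85, -62, -20, -70, 24],
    [85, -93, -29, -70, 32],
    [85, -124, -39, -70, 40],
  ],
)

```text
clock: 6.6
eef_pos: [416.8, 124.6, 238.2]
tool_rot: [-3.135, 0.006, 1.108]
force: [0.9, -0.3, 0.4]
width: 85.2
```

```bash
python3 -c "
from h import *
go(417,125.5,230,14)"
```

```text
shift [ 0.9 -0.1  8.2] roll 49.48 | pos [416.8 124.6 238.2] yaw 63.48 tilt 0.49 w 85.2 F [ 0.9 -0.3  0.4] T [ 0.03 -0.04 -0.01] q7 0.24 t 6.6
```

Request:
send_rows(
  commands=[
    [85, 0, 0, 0, 8.5],
    [85, 0, 0, 0, 17],
    [85, 0, 0, 0, 25.5],
    [85, 0, 0, 0, 34],
    [85, 0, 0, 0, 42.5],
  ],
)

```text
clock: 7.1
eef_pos: [416.3, 124.2, 238.4]
tool_rot: [3.141, 0.009, 0.362]
force: [-0.1, -0.8, -0.0]
width: 84.8
```

Request:
send_rows(
  commands=[
    [85, 0, 0, 0, 7],
    [85, 0, 0, 0, 7],
    [85, 0, 0, 0, 7],
  ],
)

```text
clock: 7.4
eef_pos: [416.0, 124.1, 238.6]
tool_rot: [3.139, 0.009, 0.244]
force: [-0.4, 0.5, 0.1]
width: 85.1
```

```bash
python3 -c "
from h import *
for n in('scene','top'): cv2.imwrite(f'pics/{n}3.png',ctrl.get_image(n)[:,:,::-1])
a=cv2.imread('pics/scene3.png');zoom('',a,205,165,100,130,4.5,'pics/s3.png')
a=cv2.imread('pics/top3.png');zoom('',a,120,130,130,90,5,'pics/t3.png')
go(417,125.5,118,14)
"
```

```text
shift [  2.2  -1.4 120.4] roll -0.12 | pos [416.2 124.1 238.5] yaw 13.88 tilt 0.52 w 85.1 F [-0.1  0.5 -0.9] T [ 0.   -0.01 -0.01] q7 -0.47 t 7.5
```

View pics/s3.png

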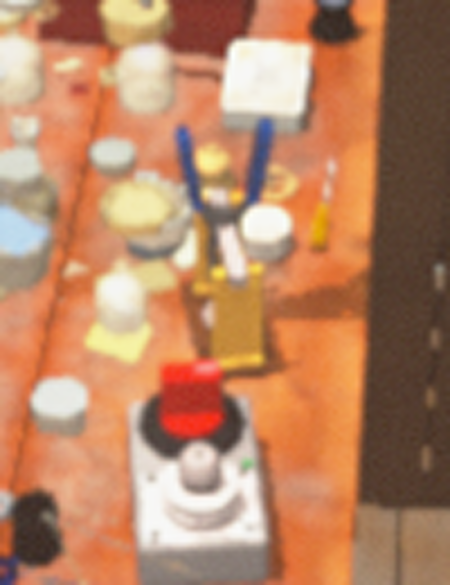

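View pics/t3.png

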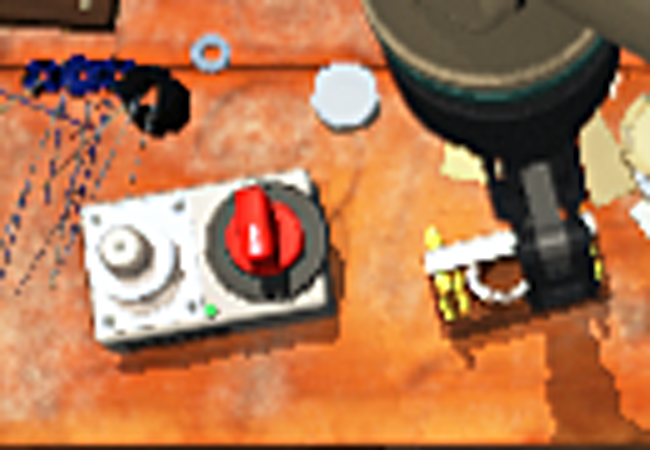

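Bar is now parallel to the drive's x axis (edges 8.9° against 6.8° in the picture), so the knob is at its stop. Pliers, tin and pot are unmoved. Going down around the handles.

Request:
send_rows(
  commands=[
    [85, 1.2, -1.4, 30, 0],
    [85, 1.3, -1.4, 60, 0],
    [85, 1.4, -1.4, 60, 0],
  ],
)

```text
clock: 7.8
eef_pos: [414.5, 124.6, 176.0]
tool_rot: [3.139, 0.016, 0.244]
force: [0.3, 0.7, 0.1]
width: 85.1
```

```bash
python3 -c "
from h import *
for n in('scene',): cv2.imwrite(f'pics/{n}4.png',ctrl.get_image(n)[:,:,::-1])
a=cv2.imread('pics/scene4.png');zoom('',a,220,155,70,90,6.5,'pics/s4.png')
go(417,125.5,118,14)
"
```

```text
shift [ 2.2 -0.  59.5] roll -0.02 | pos [415.5 125.2 177.6] yaw 13.98 tilt 0.74 w 85.1 F [-0.1 -0.2  0.3] T [ 0.02  0.03 -0.03] q7 -0.58 t 7.85
```

View pics/s4.png

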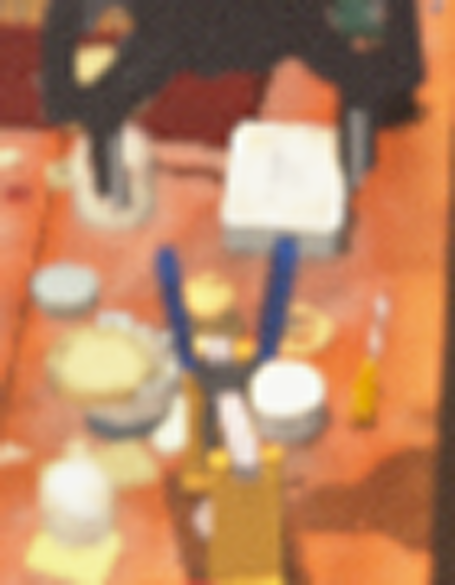

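Fingers at (112,200) and (358,180) straddle the handle tips (166,250) and (286,240), with midpoints 235 and 226. Down to grip height.

Request:
send_rows(
  commands=[
    [85, 1.2, 0, 20, 0],
    [85, 1.2, 0, 40, 0],
    [85, 1.2, 0, 59, 0],
    [85, 1.2, 0, 59, 0],
  ],
)

```text
clock: 8.25
eef_pos: [415.8, 125.1, 118.3]
tool_rot: [3.139, 0.014, 0.245]
force: [-1.0, 0.3, -0.7]
width: 84.8
```

```bash
python3 -c "
from h import *
for n in('scene','top'): cv2.imwrite(f'pics/{n}5.png',ctrl.get_image(n)[:,:,::-1])
a=cv2.imread('pics/scene5.png');zoom('',a,220,155,70,90,6.5,'pics/s5.png')
go(417,125.5,118,14)
"
```

```text
shift [0.3 0.2 1.6] roll 0.02 | pos [416.7 125.6 119.6] yaw 14.02 tilt 0.67 w 85.3 F [-0.4  1.   0.4] T [ 0.04 -0.04  0.03] q7 -0.68 t 8.35
```

View pics/s5.png

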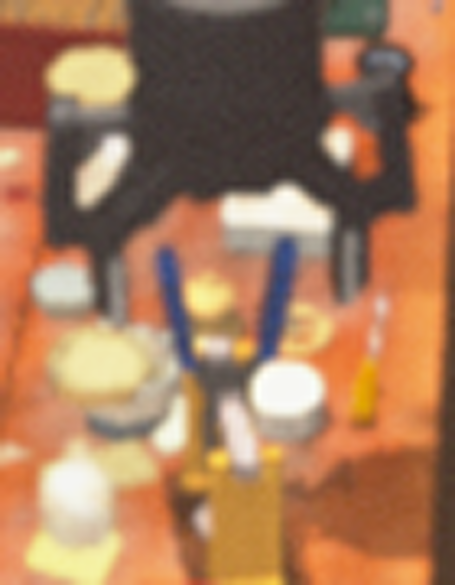

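Request:
send_rows(
  commands=[
    [55, 1.2, 0, 1, 0],
    [55, 1.2, 0, 1, 0],
    [55, 1.2, 0, 1, 0],
  ],
)

```text
clock: 8.65
eef_pos: [418.7, 126.1, 119.6]
tool_rot: [3.14, 0.009, 0.244]
force: [-0.5, -0.6, 5.8]
width: 55.4
```

Request:
send_rows(
  commands=[
    [44, 0, 0, 0, 0],
    [44, 0, 0, 0, 0],
  ],
)

```text
clock: 8.85
eef_pos: [419.3, 126.4, 120.5]
tool_rot: [3.139, 0.007, 0.245]
force: [-0.4, -0.2, 8.5]
width: 44.4
```

```bash
python3 -c "
from h import *
for n in('scene','top'): cv2.imwrite(f'pics/{n}6.png',ctrl.get_image(n)[:,:,::-1])
a=cv2.imread('pics/scene6.png');zoom('',a,220,155,70,90,6.5,'pics/s6.png')
go(417,125.5,118,14)
"
```

```text
shift [-2.4  0.3  2.5] roll 0.01 | pos [419.3 126.4 120.5] yaw 14.01 tilt 0.45 w 44.1 F [-1.2  0.3  7.9] T [-0.11  0.11 -0.  ] q7 -0.68 t 8.95
```

View pics/s6.png

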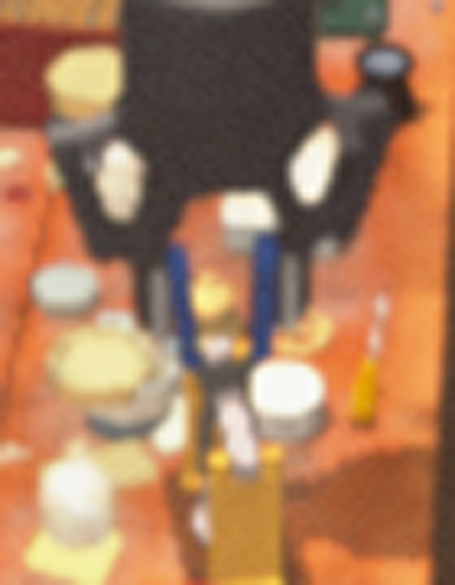

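Request:
send_rows(
  commands=[
    [0, 0, 0, -0.5, 0],
    [0, 0, 0, -0.5, 0],
    [0, 0, 0, -0.5, 0],
    [0, 0, 0, -0.5, 0],
  ],
)

```text
clock: 9.35
eef_pos: [418.5, 126.2, 122.1]
tool_rot: [3.138, 0.008, 0.245]
force: [-4.5, -0.8, 16.4]
width: 33.0
```

```bash
python3 -c "
from h import *
for n in('scene','top'): cv2.imwrite(f'pics/{n}7.png',ctrl.get_image(n)[:,:,::-1])
a=cv2.imread('pics/scene7.png');zoom('',a,220,155,70,90,6.5,'pics/s7.png')
go(417,125.5,118,14)
"
```

```text
shift [-1.5  0.2  4.1] roll 0.04 | pos [418.5 126.1 122.1] yaw 14.04 tilt 0.5 w 32.9 F [-3.9 -0.5 16.5] T [-0.19  1.16  0.07] q7 -0.68 t 9.45
```

View pics/s7.png

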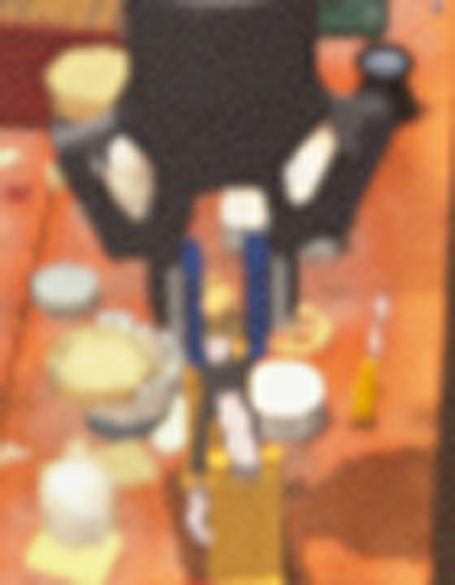

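Handles now look parallel and stand at (190,295) and (258,290); width 33 mm. Lifting straight up.

Request:
send_rows(
  commands=[
    [0, 0, 0, -6, 0],
    [0, 0, 0, -14, 0],
    [0, 0, 0, -24, 0],
    [0, 0, 0, -38, 0],
    [0, 0, 0, -52, 0],
  ],
)

```text
clock: 9.95
eef_pos: [418.8, 126.4, 175.1]
tool_rot: [3.138, 0.008, 0.245]
force: [0.1, 0.1, -1.0]
width: 33.0
```

Request:
send_rows(
  commands=[
    [0, 0, 0, -15, 0],
    [0, 0, 0, -30, 0],
    [0, 0, 0, -45, 0],
    [0, 0, 0, -60, 0],
    [0, 0, 0, -60, 0],
  ],
)

```text
clock: 10.45
eef_pos: [420.4, 127.2, 237.0]
tool_rot: [3.139, 0.004, 0.244]
force: [0.5, 0.6, -1.6]
width: 33.1
```

```bash
python3 -c "
from h import *
for n in('scene','top'): cv2.imwrite(f'pics/{n}8.png',ctrl.get_image(n)[:,:,::-1])
a=cv2.imread('pics/scene8.png');zoom('',a,210,125,90,120,5,'pics/s8.png')
a=cv2.imread('pics/top8.png');zoom('',a,120,100,150,110,5,'pics/t8.png')
go(417,125.5,235,14)
"
```

```text
shift [-2.4  0.4  0.2] roll 0.01 | pos [419.2 126.4 235.2] yaw 14.01 tilt 0.48 w 33.1 F [-0.4 -0.2 -1.1] T [0.02 0.03 0.04] q7 -0.49 t 10.55
```

View pics/s8.png

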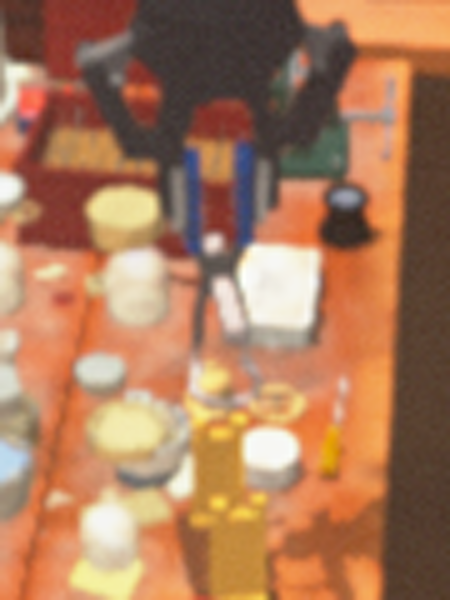

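View pics/t8.png

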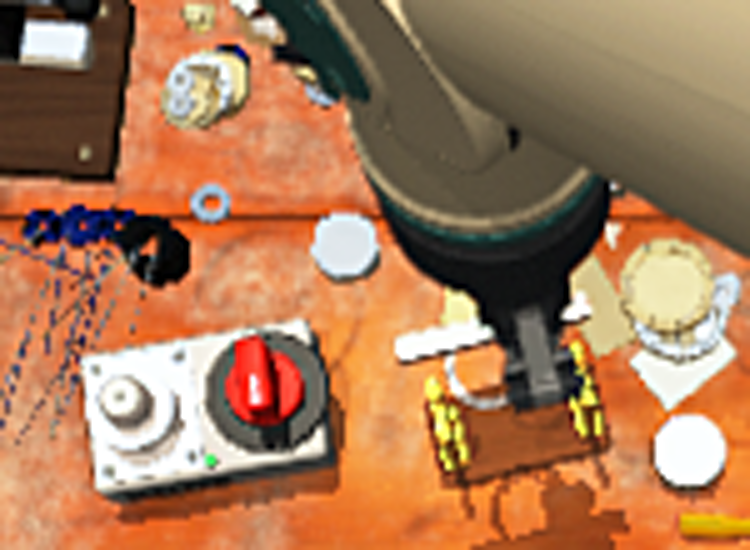

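Pliers are out, handles parallel, and the ring is visible in the top crop at (480,380). Now carry it high to above the shaft.

```bash
python3 -c "
from h import *
go(418,299,235,14)"
```

```text
shift [  40.6 -167.7   -0.7] roll 0.01 | pos [419.2 126.4 235.2] yaw 14.01 tilt 0.48 w 33.1 F [-0.4 -0.2 -1.1] T [0.02 0.03 0.04] q7 -0.49 t 10.55
```

Request:
send_rows(
  commands=[
    [0, 8, -33, 0, 0],
    [0, 16, -66, 0, 0],
    [0, 24, -100, 0, 0],
    [0, 32, -134, 0, 0],
    [0, 40.6, -167.7, 0, 0],
  ],
)

```text
clock: 11.05
eef_pos: [417.3, 299.8, 233.2]
tool_rot: [3.137, 0.01, 0.245]
force: [0.4, -0.4, -1.5]
width: 33.2
```

Request:
send_rows(
  commands=[
    [0, 0, 0, 0, 0],
    [0, 0, 0, 0, 0],
    [0, 0, 0, 0, 0],
  ],
)

```text
clock: 11.35
eef_pos: [417.0, 298.3, 232.2]
tool_rot: [3.135, 0.012, 0.244]
force: [0.4, -0.6, -1.8]
width: 33.1
```

```bash
python3 -c "
from h import *
go(418,299,235,14)"
```

```text
shift [ 1.1 -0.5 -2.8] roll -0.03 | pos [417.  298.3 232.2] yaw 13.97 tilt 0.76 w 33.1 F [ 0.4 -0.6 -1.8] T [-0.06 -0.04 -0.01] q7 -0.81 t 11.35
```

Request:
send_rows(
  commands=[
    [0, 1, -0.5, 12, 0],
    [0, 1, -0.5, 24, 0],
    [0, 1, -0.5, 36, 0],
    [0, 1, -0.5, 36, 0],
  ],
)

```text
clock: 11.75
eef_pos: [416.5, 297.1, 194.0]
tool_rot: [3.133, 0.016, 0.243]
force: [0.1, -0.1, -2.5]
width: 33.2
```

```bash
python3 -c "
from h import *
for n in('scene','top'): cv2.imwrite(f'pics/{n}9.png',ctrl.get_image(n)[:,:,::-1])
a=cv2.imread('pics/scene9.png');zoom('',a,220,200,60,75,8,'pics/s9.png')
a=cv2.imread('pics/top9.png');zoom('',a,125,150,60,50,12,'pics/t9.png')
go(418,299,197,14)
"
```

```text
shift [ 0.8 -0.4 -1.3] roll -0.04 | pos [417.3 298.4 195.7] yaw 13.96 tilt 0.83 w 32.9 F [-0.5  1.2 -2. ] T [ 0.03 -0.03  0.09] q7 -0.85 t 11.85
```

View pics/s9.png

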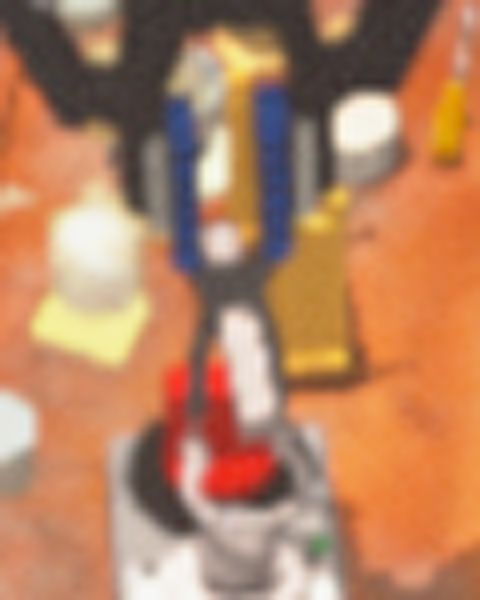

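View pics/t9.png

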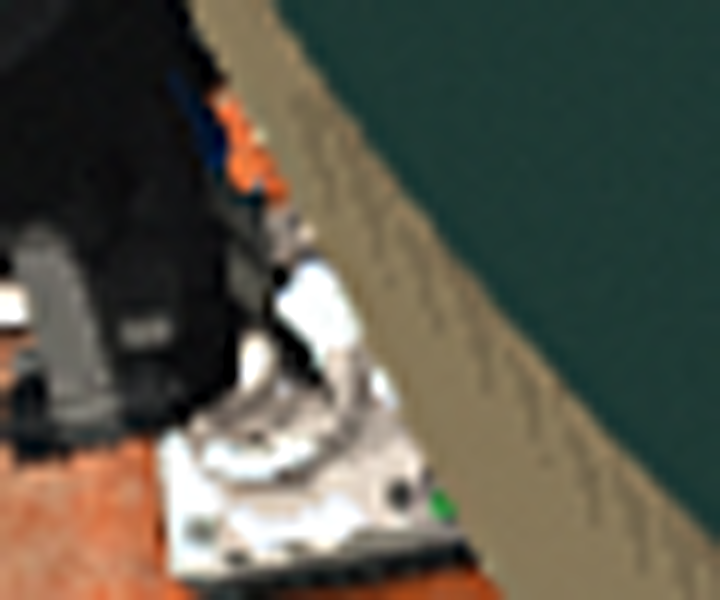

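```bash
cat >> h.py <<'E'
def zg(im,u0,v0,w,h,f,out,gain=1.0):
    zz=cv2.resize(im[v0:v0+h,u0:u0+w],None,fx=f,fy=f,interpolation=cv2.INTER_CUBIC)
    zz=np.clip(zz.astype(float)*gain,0,255).astype(np.uint8)
    for k in range(0,w,5): cv2.putText(zz,str(u0+k),(k*f,10),0,.35,(0,255,0),1);cv2.line(zz,(k*f,12),(k*f,20),(0,255,0),1)
    for k in range(0,h,5): cv2.putText(zz,str(v0+k),(0,k*f+4),0,.35,(0,255,0),1);cv2.line(zz,(26,k*f),(34,k*f),(0,255,0),1)
    cv2.imwrite(out,zz)
E
python3 - <<'E'
from h import *
zg(cv2.imread("pics/scene9.png"),232,245,35,40,15,"pics/s9b.png",.85)
zg(cv2.imread("pics/top9.png"),135,170,30,30,19,"pics/t9b.png",.8)
for n in("scene","top"): print(n,"shaft proj",proj(n,[413.4,317,76]),"ring z93",proj(n,[413.4,317,93]))
E
```

```text
scene shaft proj [248.9094098  264.98585571] ring z93 [248.85694794 259.80628188]
top shaft proj [143.32325469 178.64640731] ring z93 [141.4343579  177.00718479]
```

View pics/s9b.png

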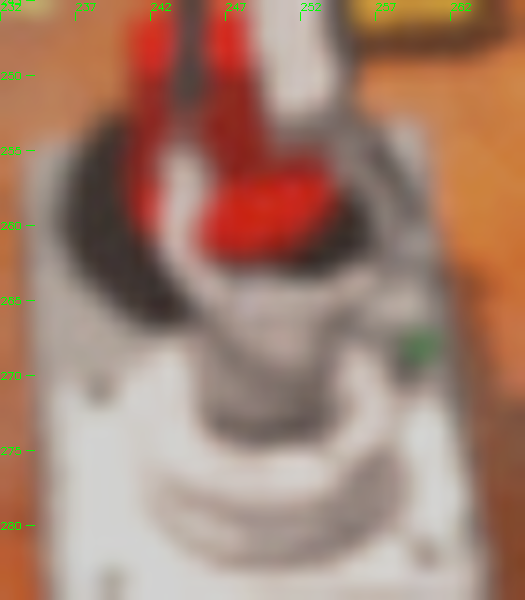

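View pics/t9b.png

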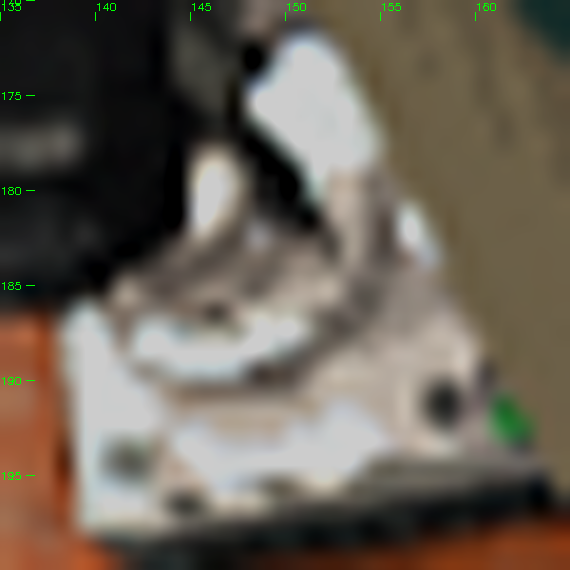

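Scene crop: the ring's left outer edge is at about u=242.3 and its front edge at v=264.5, so its centre is about u=250.1 against the shaft's 248.9. That puts the ring about 2.5 mm too far towards -x, and the tool tilt explains it. I'll correct and look again lower.

Request:
send_rows(
  commands=[
    [0, 2.8, -0.6, 0, 0],
    [0, 2.8, -0.6, 6, 0],
    [0, 2.8, -0.6, 11, 0],
    [0, 2.8, -0.6, 11, 0],
    [0, 2.8, -0.6, 11, 0],
  ],
)

```text
clock: 12.35
eef_pos: [419.6, 299.5, 184.5]
tool_rot: [3.135, 0.013, 0.244]
force: [-0.0, -0.8, -1.2]
width: 33.1
```

Run:
```python
from h import *
go(420,299,182,14)
A=[ctrl.get_image("scene").astype(float) for _ in range(4)]
go(420,299,182,14)
a=np.mean(A,0)[:,:,::-1];cv2.imwrite("pics/sceneA.png",a);cv2.imwrite("pics/topA.png",ctrl.get_image("top")[:,:,::-1])
zg(cv2.imread("pics/sceneA.png"),232,245,35,40,15,"pics/sA.png",.85)
zg(cv2.imread("pics/topA.png"),135,170,30,30,19,"pics/tA.png",.8)
```

```text
shift [0.3 0.6 2.5] roll -0.02 | pos [419.6 299.5 184.5] yaw 13.98 tilt 0.85 w 33.1 F [-0.  -0.8 -1.2] T [ 0.05 -0.07  0.08] q7 -0.86 t 12.35
shift [0.1 0.7 2.8] roll -0.03 | pos [419.8 299.7 184.8] yaw 13.97 tilt 0.81 w 33.4 F [ 0.  -0.5 -1.9] T [ 0.04  0.01 -0.01] q7 -0.86 t 12.55[ WARN:0@6.291] global loadsave.cpp:1063 imwrite_ Unsupported depth image for selected encoder is fallbacked to CV_8U.
```

View pics/sA.png

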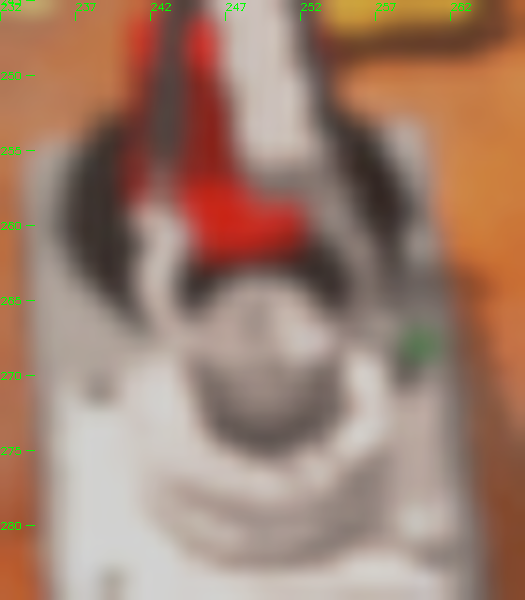

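View pics/tA.png

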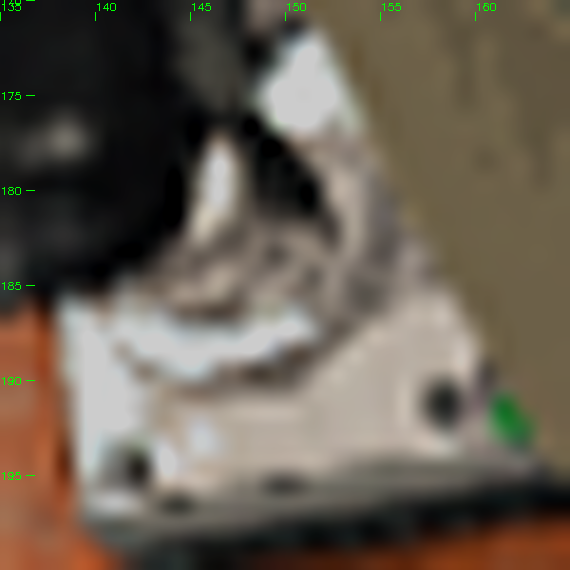

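Ring limbs at display columns about 138–182 and 345–395 put the ring centre at about u=249.2, against the shaft axis at 248.8 (within 1 mm). Kinematics agree: (414.2, 317) against (413.4, 317). Now a gentle descent, watching the force.

Request:
send_rows(
  commands=[
    [0, 0.2, 0, 4, 0],
    [0, 0.2, 0, 8, 0],
    [0, 0.2, 0, 12, 0],
  ],
)

```text
clock: 12.9
eef_pos: [419.8, 299.5, 172.4]
tool_rot: [3.135, 0.013, 0.244]
force: [-0.5, 0.5, -1.3]
width: 33.0
```

Run:
```python
from h import *
go(419.6,299.5,161.5,14)
A=[ctrl.get_image("scene").astype(float) for _ in range(2)]
go(419.6,299.5,161.5,14)
cv2.imwrite("pics/sceneB.png",np.mean(A,0)[:,:,::-1].astype(np.uint8));cv2.imwrite("pics/topB.png",ctrl.get_image("top")[:,:,::-1])
zg(cv2.imread("pics/sceneB.png"),232,245,35,40,15,"pics/sB.png",.85)
zg(cv2.imread("pics/topB.png"),135,170,30,30,19,"pics/tB.png",.8)
```

```text
shift [-0.1 -0.1 10.9] roll -0.03 | pos [419.8 299.5 172.4] yaw 13.97 tilt 0.82 w 33.0 F [-0.5  0.5 -1.3] T [ 0.03  0.01 -0.06] q7 -0.88 t 12.9
shift [ 0.3 -0.3 10.6] roll -0.03 | pos [419.5 299.2 172.1] yaw 13.97 tilt 0.89 w 32.8 F [-0.6 -0.5 -2.8] T [-0.01 -0.05 -0.05] q7 -0.88 t 13.0
```

View pics/sB.png

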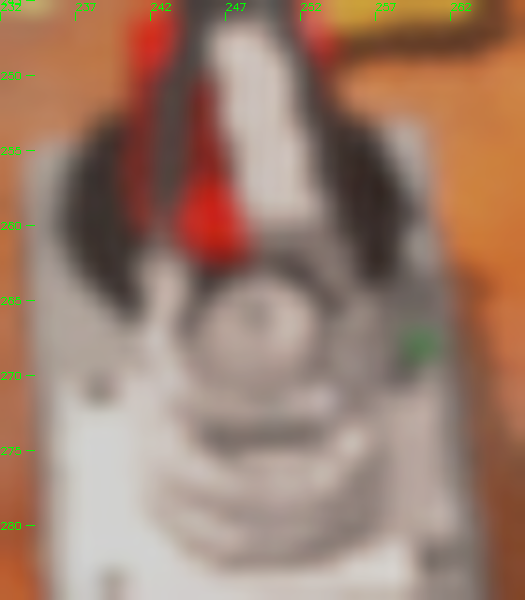

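View pics/tB.png

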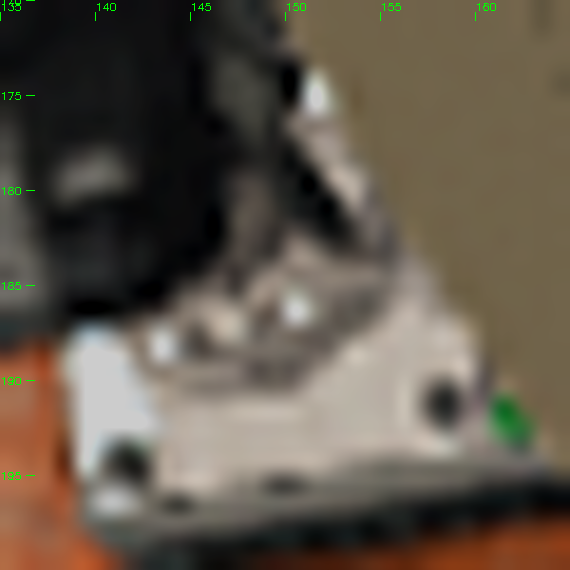

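The scene crop shows the shaft end (255,315) inside the ring, with limbs at 160 and 365 and the front arc at row 400. No contact force. Going further down.

Request:
send_rows(
  commands=[
    [0, 0.2, -0.2, 3, 0],
    [0, 0.2, -0.2, 6, 0],
    [0, 0.2, -0.2, 9.5, 0],
    [0, 0.2, -0.2, 9.5, 0],
  ],
)

```text
clock: 13.45
eef_pos: [419.4, 299.3, 162.3]
tool_rot: [3.134, 0.014, 0.244]
force: [-0.3, 0.7, -1.8]
width: 33.2
```

Run:
```python
from h import *
go(419.6,299.5,161.5,14)
A=[ctrl.get_image("scene").astype(float) for _ in range(4)]
go(419.6,299.5,161.5,14)
cv2.imwrite("pics/sceneC.png",np.mean(A,0)[:,:,::-1].astype(np.uint8));cv2.imwrite("pics/topC.png",ctrl.get_image("top")[:,:,::-1])
zg(cv2.imread("pics/sceneC.png"),232,245,35,40,15,"pics/sC.png",.95)
zg(cv2.imread("pics/sceneC.png"),220,205,55,80,7,"pics/sC2.png",.95)
for n,X in(("ring front z59",[413.4-1.5,317+18.4,59]),("pulley top front",[412,336.9,56]),("ring inner front",[412.3,331.4,60.5]),("axis59",[413.4,317,59])): print(n,proj("scene",X))
```

```text
shift [ 0.3 -0.2  0.8] roll -0.02 | pos [419.4 299.3 162.3] yaw 13.98 tilt 0.92 w 33.2 F [-0.3  0.7 -1.8] T [-0.01  0.01 -0.02] q7 -0.89 t 13.45
shift [-0.1  0.1  1.5] roll -0.02 | pos [419.7 299.7 163. ] yaw 13.98 tilt 0.85 w 33.1 F [ 0.3  0.7 -2.2] T [ 0.02 -0.03 -0.  ] q7 -0.89 t 13.65
ring front z59 [248.82866373 275.76987529]
pulley top front [248.73299175 277.12603089]
ring inner front [248.82183124 274.07119999]
axis59 [248.96096397 270.07581226]
```

View pics/sC.png

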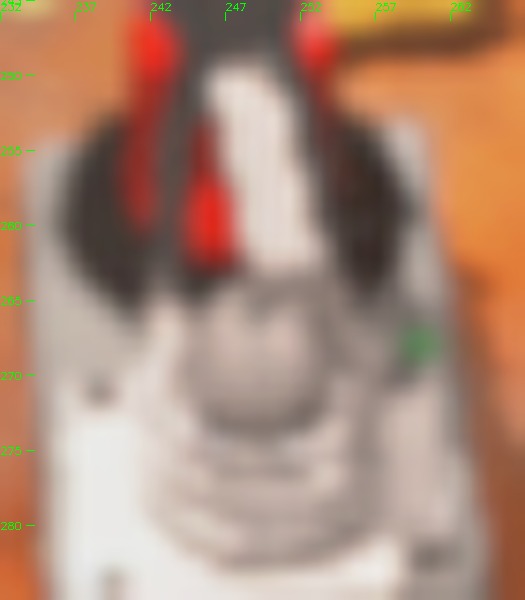

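View pics/sC2.png

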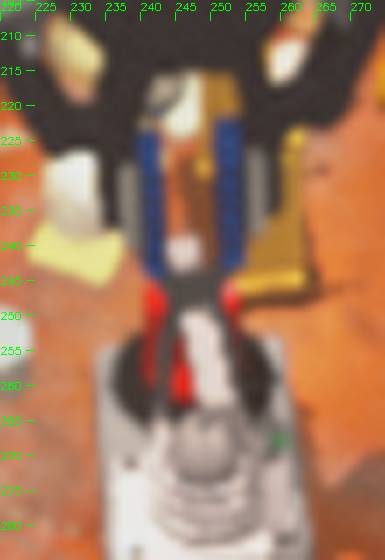

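Ring is round the shaft just above the pulley, its front edge at about v=276 (predicted 275.8–276.2). Height can't be resolved to better than 1–2 mm by sight, so I'll feel gently for the pulley and back off 1.5 mm.

Request:
send_rows(
  commands=[
    [0, 0, 0, 1.5, 0],
    [0, 0, 0, 1.5, 0],
  ],
)

```text
clock: 13.9
eef_pos: [419.7, 299.6, 161.4]
tool_rot: [3.135, 0.013, 0.244]
force: [-0.2, -0.2, -2.6]
width: 33.3
```

Request:
send_rows(
  commands=[
    [0, 0, 0, 1, 0],
    [0, 0, 0, 1, 0],
  ],
)

```text
clock: 14.1
eef_pos: [419.7, 299.6, 160.4]
tool_rot: [3.135, 0.013, 0.244]
force: [0.0, 0.4, -1.0]
width: 33.0
```

Request:
send_rows(
  commands=[
    [0, 0, 0, 0.7, 0],
    [0, 0, 0, 0.7, 0],
  ],
)

```text
clock: 14.3
eef_pos: [419.7, 299.6, 160.1]
tool_rot: [3.135, 0.013, 0.244]
force: [-0.9, -1.1, 3.8]
width: 33.2
```

Run:
```python
from h import *
for i in range(4): ctrl.get_image("scene"); s=ctrl.read_state(); print(s["eef_pos"].round(2),s["force"].round(2))
```

```text
[419.76 299.62 160.11] [-0.91 -1.2   5.03]
[419.74 299.6  160.07] [-1.15 -2.15  5.63]
[419.76 299.58 160.09] [-1.15 -1.92  5.41]
[419.76 299.62 160.06] [-1.22 -1.52  5.38]
```

Contact is felt at TCP z≈160.2 (Fz -1.9 → +5.4 N), 0.5 mm from prediction. Backing off 1.5 mm puts the ring at the middle of the groove.

Request:
send_rows(
  commands=[
    [0, 0, 0, -1.6, 0],
    [0, 0, 0, -1.6, 0],
    [0, 0, 0, -1.6, 0],
  ],
)

```text
clock: 14.8
eef_pos: [419.8, 299.5, 161.4]
tool_rot: [3.135, 0.013, 0.244]
force: [-0.4, -0.3, -2.3]
width: 33.1
```

Run:
```python
from h import *
A=[]
for i in range(6):
    A.append(ctrl.get_image("scene").astype(float)); s=ctrl.read_state(); print(s["eef_pos"].round(2),s["force"].round(2),round(s["width"],1))
cv2.imwrite("pics/sceneD.png",np.mean(A,0)[:,:,::-1].astype(np.uint8));T=ctrl.get_image("top")[:,:,::-1];cv2.imwrite("pics/topD.png",T)
zg(cv2.imread("pics/sceneD.png"),236,255,26,30,20,"pics/sD.png",.95)
zg(T,120,140,150,85,5,"pics/tD.png",.95)
go(419.7,299.6,161.6,14)
```

```text
[419.72 299.52 161.39] [ 0.08 -0.06 -1.21] 33.1
[419.72 299.53 161.42] [ 0.   -0.44 -1.36] 32.6
[419.73 299.53 161.44] [-0.73  0.43 -0.54] 33.0
[419.71 299.57 161.48] [ 0.12 -0.8  -1.96] 33.3
[419.73 299.57 161.52] [-0.18 -0.32 -1.66] 33.0
[419.76 299.62 161.54] [-0.55  0.66 -1.56] 33.0
shift [-0. -0. -0.] roll -0.03 | pos [419.7 299.6 161.6] yaw 13.97 tilt 0.84 w 33.0 F [-0.1  0.1 -2.1] T [-0.01  0.01  0.  ] q7 -0.89 t 15.15
```

View pics/sD.png

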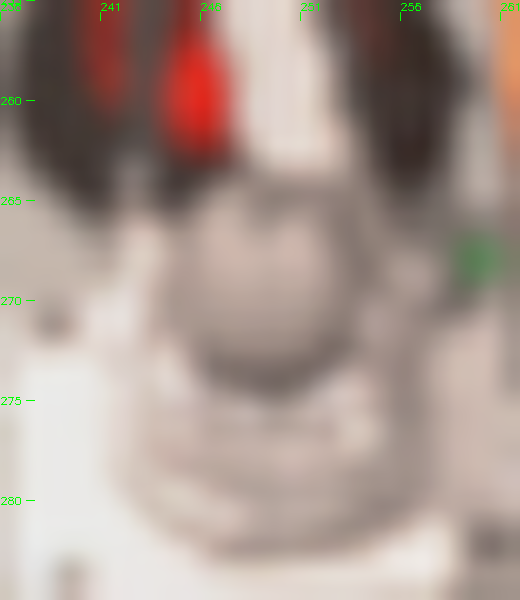

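View pics/tD.png

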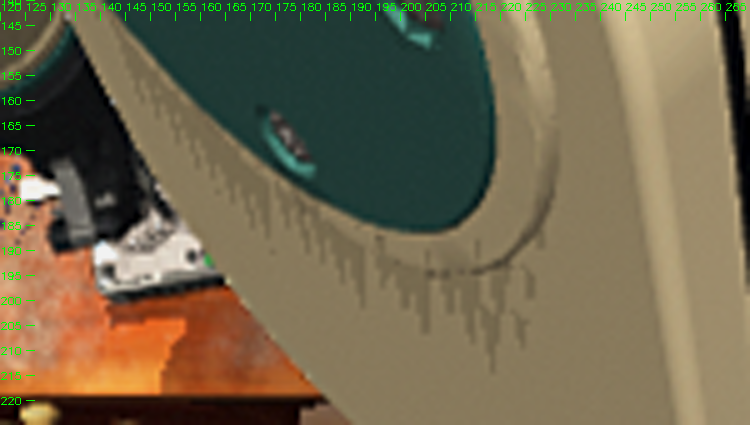

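The shaft disappears behind the ring's front inner edge at v≈274.3 (predicted 274.1 when centred), and the wrist carries only the pliers' weight (Fz ≈ -1.6 N). Handing in.

```bash
python3 -c "
from cell import ctrl
print(ctrl.finish_job());s=ctrl.read_state();print(s['clock'],s['eef_pos'],s['force'],s['width'])"
```

```text
the job is handed in; nothing more can be done
None
the job is handed in; nothing more can be done
```

I turned the knob to its anticlockwise stop and put the spread ring round the shaft at the groove. I handed in at about 15 s, with the pliers still held clear of the pulley.

- **Knob:** I turned it about 69° anticlockwise. The torque then jumped to about 2.1 N m, and a later picture showed the bar lying along the drive's x axis.
- **Pliers:** I gripped them by the blue handles and squeezed until the faces looked parallel. The gripper read 33 mm, below the 36 mm given for the stop. I took that as pad give, because it also read about 13 mm on the 14 mm knob.
- **Height:** I touched the pulley lightly (about 7 N) and backed off about 1.5 mm, which puts the ring at mid-groove. At hand-in the vertical force was only about -1.6 N, the pliers' own weight, with no steady sideways force.
- **Centring:** I judged this from the arm position and the scene camera, which agree to about 1 mm. At the end the arm hid the ring from the top camera, so along the camera's line of sight it is good only to about 1–2 mm.
- **Tilt:** The tool, and so the pliers, leans about 0.8° from upright.
- **Bystanders:** I touched none of them, and they looked in place in the pictures. I did not measure them again at the end.

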